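# Push a die cassette through the spring gates of its dust-proof dock

### The arm

A 6-joint arm with a two-finger parallel gripper is mounted at the origin on the work surface. World frame = base frame: x ahead of the robot, y to its left, z up, the work surface at z = 0. Lengths are in m, angles in rad, forces in N, time in s.
With the tool pointing down it reaches from about 0.4 to 0.825 m from the base axis. Payload 7 kg.
Tool frame: the origin (TCP) lies at the very end of the fingers, on their centre line; the grasp point (between the pads) lies arm.pinch_z behind it (arm.pinch_z is the distance from the TCP to the grasp point, in m); x points along the fingers, y is the direction in which the jaws open and shut, and the axes are right-handed (so a half turn about x gives the same grasp; the last joint's range is limited). The gripper opens to 85 mm and grips with 20 to 120 N. Pads are 22 mm wide; open, the fingers measure 114 mm over their backs; the gripper's body (76 mm by 85 mm) begins 54 mm behind the grasp point. The pads swing forward as they close: fully open they stand 13 mm farther back than shut.
Start: joints at [-1.021, 0.359, 0.012, 0, -1.224, -0.288], TCP at [0.175, -0.652, 0.231] pointing down, gripper open.
Joint ranges: [-3.07, 3.07], [-1.43, 2.12], [-1.02, 1.25], [-3.03, 1.67], [-3.05, -0], [-3.03, 3.03]. Speed limits (rad/s): [2.39, 2.39, 3.01, 3.14, 3.14, 3.14].

### API

Orientations are given as a unit quaternion [w, x, y, z].
In Python, from rig import arm gives the robot as it stands.
- The arm moves only by the tool drive_tool, never from a script. Its argument "commands" is a list of rows, each an object of numbers: "rx", "ry", "rz": the turn, a rotation vector about the tool's x, y, z in rad; "x", "y", "z": the shift along the tool's x, y, z in m; "hand": the finger opening in m, from 0 to 0.0854. In form: [{"rx": .., "ry": .., "rz": .., "x": .., "y": .., "z": .., "hand": ..}, ...]. A call has 1 to 10 rows; each row is the pose to reach, as a shift and turn from the pose commanded when the call began, along the tool's axes at that moment; what a row does not reach only later rows make up. A row lasts 1/8 s, in which the tool goes at most 62.5 mm and 10.7 degrees, less where a joint would pass 70% of its speed; a pose out of reach is approached as far as the arm can. A call with a gripper value outside its range is refused whole. The fingers move at their own pace and stop on an object; "squeeze" is the grip in N (left out, the last holds). Time passes only in rows, so rows that repeat a pose let the fingers close. It gives the time, the measured TCP pose, the force and the opening at its end, in the units of the state.
- arm.get_obs(): the state, without advancing time (a new reading comes with each control period).
- arm.capture(name): name is "scene" or "top" or "wrist"; returns a dict with "frame" (420x560x3 uint8, red, green, blue), "depth" (420x560 float32, m along the optical axis (not along the pixel's ray), 0 where there is no reading), "fx", "fy", "cx", "cy" (pixels), "k1" (the pictures are not rectified: a ray, as slopes to the right and down, at radius r is drawn at 1 + k1 r^2 times it, then the intrinsics apply), "xyz" and "orientation" of the camera in the world. Camera axes: x right, y down, z forward; pixel columns grow to the right and rows downward; lengths in m; the calibration is good to about 2 mm. A picture is of the moment at which its call begins.
- arm.finish_job(): hands the job in, once; it reports no verdict.
Trained networks look in the newest picture that a camera, given by its name, has taken for a name from the list of things; names that differ only in an ending like _2 or _b are one class to them, and where a whole thing is asked for, a point or a joint stands for the part that bears it (a point fixed in the world has none). Each returns a list of dicts, best first, with "confidence" (0 to 1); they miss things now and then, are a little off and sometimes report something else, mostly with a low value. They report only what shows in the picture. A call takes as long as a camera call. They do not tell look-alikes from the thing itself.
- arm.find_in(query, camera): "position" ([column, row] as shares, 0 to 1, of the picture: columns of its width, rows of its height, amid what is visible of it).
- arm.place_of(query, camera): "position" ([column, row] as shares, 0 to 1, of the picture: columns of its width, rows of its height: a listed point, or the origin of a listed thing).
The state is a dict: "time_s": time; "q": joint angles; "qd": joint speeds; "effort": joint torques, N m; "eef_pos": TCP position; "eef_rot": TCP orientation; "contact_force": force on the tool from outside, world axes, zero at the start; "moment": the same for the moment, N m; "gripper_width": finger opening in m.
Only numpy, scipy, OpenCV 4.12 (cv2) and the standard library are available. Lean on these libraries where they do the work, as an engineer would, in place of code of your own. Each camera call takes 0.05 s, during which the arm holds its last target. There are 200 camera calls.

### The job

Pick up the blue die cassette by its black post and set it down on the dock's entry floor between the grey rails, round nose towards the yellow gates. Then slide it along the floor through the spring gates and gently press it fully home against the rubber buffer inside, wherever that happens to be clamped, and let go so that the gates stand shut behind it and the red feeler pin stays pushed in. Leave the spanner, the tin and the punch alone, and never force anything.

Things in the scene. Friction and masses are not known exactly. Their poses are not given: they have to be found in the camera images.
- cassette: Loose blue die cassette, 82 mm long (x), 60 mm wide (y), 28 mm high, 0.55 to 0.85 kg, its oiled steel body slippery (friction about 0.25), with a black post for gripping. Origin: underside, below the post; z up. +x points to the half-round nose (radius 30 mm): nose tip at x = +42 mm, flat tail at x = -40 mm.
- cassette_grip (a point): Point to grip on the cassette's post, 66 mm above its underside, straight above its origin. The post is 14 mm across (y) and 30 mm along x, from 28 mm to 83 mm above the underside; grip across its 14 mm from above.
- dock: Grey dock bolted to the bench, 375 mm long, 110 mm wide. Origin: on the bench, midway between the two gates. +x is the feed direction, z up. Its steel floor plate has its top at z = 6 mm and runs from x = -145 to +230 mm.
- dock_entry (a point): Point on the entry floor, 90 mm before the gate line (dock x = -90, z = 6 mm), midway between the rails; a good place for the cassette's origin. Open on top. Straight grey rails from x = -100 to 0 mm, 66 mm apart inside (3 mm play each side of the cassette), up to z = 36 mm; flared rail ends reach out to x = -141 mm.
- dock_chamber (a point): Point on top of the clear roof (dock x = +100, z = 40.5 mm; underside 36.5, screw heads 42). Chamber: x = 2 to 222 mm, 82 mm wide inside. A 22 mm wide slot along the roof's middle, open at the gate end, lets the cassette's post through. The buffer inside is clamped elsewhere each time, face at x = 135 to 180 mm: not measured, to be felt; home, the cassette's origin is at x = 93 to 138 mm.
- gate_left (a joint): Yellow spring gate leaf hinged about a vertical pin at dock (0, +36 mm), 35 mm long, 24 mm high. 0 = shut across the way, grows to 1.5 rad as it swings inward (+x). A light spring shuts it (about 0.8 N at its tip when shut, 2.3 N when wide open). It swings shut once the cassette's tail is about 37 mm past the gate line.
- gate_right (a joint): The mirror-image gate leaf hinged at dock (0, -36 mm); same values.
- buffer (a joint): Compression in m of the stiff rubber buffer (50 mm wide, 27 mm high, flat face) at the end of the chamber: 0 = free, about 4 N per mm, bottoms at 8 mm. It springs back when let go; over 4 mm is too hard. The reading is noisy.
- pin (a joint): Red feeler pin, 8 mm across, standing 10 mm out of the middle of the buffer's face towards the gates: 0 = free, 0.010 = pushed in flush with the buffer's face (cassette home). Its spring is very soft (under 0.6 N) and cannot push the cassette back. The reading is noisy.
- spanner: Spanner, 160 mm, lying on the bench; a bystander.
- rivet_tin: Tin, 64 mm across, 60 mm high; a bystander.
- punch: Dark steel round punch, 32 mm across, 62 mm high, standing; a bystander.
Things that resemble listed ones, but are neither listed nor needed, are in the scene too. Of the things like the cassette, leave any that is green or purple; of the rest the larger one is meant.

How it is judged:
On the way, in this order (a step that is already met when the one before it is completed fails the run):
1. the cassette rests on the entry floor between the rails (underside within 4 mm of the floor, lined up within 0.12 rad, nose to the gates), both gates still shut (x of cassette in the frame of dock between -0.135 and -0.04 m and y of cassette in the frame of dock between -0.008 and 0.008 m and z of cassette in the frame of dock below 0.01 m and angle between the x axis of cassette and the x axis of dock, either way round below 0.12 rad and z of cassette_grip in the frame of dock above 0.066 m and value of joint each of gate_left, gate_right below 0.1 rad), for 0.2 s.
2. sliding along the floor, the cassette holds both gates open (over 0.6 rad) (value of joint each of gate_left, gate_right above 0.6 rad and x of cassette in the frame of dock between -0.035 and 0.075 m and z of cassette in the frame of dock below 0.013 m), for 0.2 s.
3. the cassette is pressed against the buffer (buffer squeezed over 0.8 mm, about 3 N) (value of joint buffer above 0.0008 m and value of joint pin above 0.007 m and x of cassette in the frame of dock above 0.08 m), for 0.2 s.
At the end, for the whole second after the job is handed in: The cassette lies at rest on the chamber floor, let go, within 3 mm of the buffer's face (feeler pin in by more than 7 mm of its 10), lined up with the dock within 0.15 rad, and both gates have shut behind it (under 0.1 rad) (value of joint pin above 0.007 m and value of joint each of gate_left, gate_right below 0.1 rad and x of cassette in the frame of dock above 0.08 m and z of cassette in the frame of dock below 0.01 m and angle between the x axis of cassette and the x axis of dock, either way round below 0.15 rad and linear speed of cassette below 0.01 m/s and contact force between the fingers and cassette below 0.1 N); the robot touches nothing.
It fails at once if the buffer is crushed: squeezed over 4 mm (about 16 N) (value of joint buffer above 0.004 m).
It fails at once if the cassette is forced against the dock (over 50 N) (contact force between cassette and dock above 50 N).
It fails at once if the robot itself (arm or fingers) pushes on the dock (over 15 N) (contact force between any of the arm, the fingers and dock above 15 N).
It fails at once if the spanner, the tin or the punch is moved over 20 mm (distance of any of spanner, rivet_tin, punch from where it was at the start of the episode above 0.02 m).
It also fails if it takes over 62 s, if anything falls off the work surface, if the arm or the gripper's body presses on something with over 40 N, if the wrist force passes 120 N, or if a joint passes its speed limit or range.

## Working session

There is one attempt and no reset: what is moved stays moved. The work goes in short steps, Python scripts to look and compute and a tool call to move; the robot and the scene stay as the last step left them, time stands still between calls to the robot, and variables do not carry over. Pictures are saved under pics/ and viewed, about 8 in all and at most 12, crops included, and the job is handed in when it is done.

Besides the shell and the picture viewer there is one more tool, called after "Request:" by a JSON object that holds its "name" and its "arguments". drive_tool: Moves the arm, as the interface text tells. Its arguments: {"type":"object","properties":{"commands":{"type":"array","items":{"type":"object","properties":{"rx":{"type":"number"},"ry":{"type":"number"},"rz":{"type":"number"},"x":{"type":"number"},"y":{"type":"number"},"z":{"type":"number"},"hand":{"type":"number"}}}},"squeeze":{"type":"number"}},"required":["commands"]}

```bash
ls; mkdir -p pics; cat > h.py <<'E'
import numpy as np, cv2, pickle
from scipy.spatial.transform import Rotation as R
from rig import arm
def rot(q): return R.from_quat([q[1],q[2],q[3],q[0]]).as_matrix()
def ray(c,u,v):
    K=np.array([[c['fx'],0,c['cx']],[0,c['fy'],c['cy']],[0,0,1.]])
    p=cv2.undistortPoints(np.array([[[u,v]]],float),K,np.array([c['k1'],0,0,0,0.]))[0,0]
    return rot(c['orientation'])@np.array([p[0],p[1],1.])
def at_z(c,u,v,z):
    d=ray(c,u,v); o=np.array(c['xyz']); return o+d*(z-o[2])/d[2]
def at_d(c,u,v):
    return np.array(c['xyz'])+ray(c,u,v)*c['depth'][int(v),int(u)]
def proj(c,P):
    p=rot(c['orientation']).T@(np.array(P)-np.array(c['xyz'])); s=p[:2]/p[2]
    s=s*(1+c['k1']*(s@s)); return np.array([c['fx']*s[0]+c['cx'],c['fy']*s[1]+c['cy']])
def cap(n,save=None):
    c=arm.capture(n)
    if save: cv2.imwrite('pics/'+save,c['frame'][:,:,::-1])
    return c
E
python3 - <<'E'
from h import *
for n in ('top','scene'):
    c=cap(n,n+'1.png'); pickle.dump(c,open(n+'.pkl','wb'))
    print(n,c['xyz'],c['orientation'],c['fx'],c['k1'])
    for q in ['cassette','cassette_grip','dock','dock_entry','dock_chamber','gate_left','gate_right','buffer','spanner','rivet_tin','punch']:
        print(q,[(np.round(np.array(r['position'])*[560,420]).tolist(),round(r['confidence'],2)) for r in arm.place_of(q,n)])
print(arm.get_obs(), arm.pinch_z)
a=np.hstack([cv2.imread('pics/top1.png')]);
E
```

```text
pics
top [0.34301659 0.03506511 1.66241526] [ 0.04863953 -0.69534282  0.71516757 -0.05165188] 513.0912287836253 -0.007697221811888132
cassette [([183.0, 241.0], 0.87), ([187.0, 276.0], 0.8), ([143.0, 241.0], 0.5)]
cassette_grip [([148.0, 198.0], 0.87), ([181.0, 275.0], 0.81), ([312.0, 206.0], 0.66), ([137.0, 240.0], 0.49)]
dock [([283.0, 217.0], 0.64)]
dock_entry [([256.0, 223.0], 0.73)]
dock_chamber [([313.0, 205.0], 0.71)]Traceback (most recent call last):
  File "<stdin>", line 6, in <module>
ValueError: it knows: cassette, cassette_grip, dock, dock_chamber, dock_entry, punch, rivet_tin, spanner
```

View pics/top1.png

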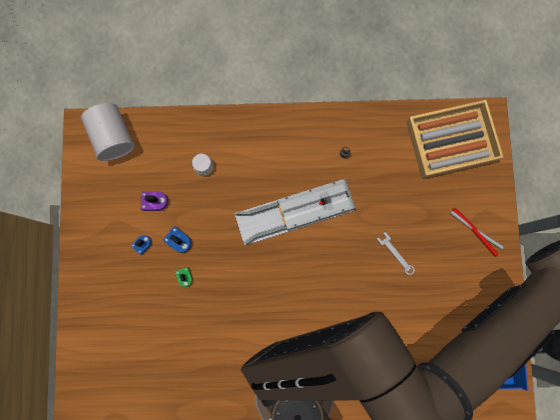

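The top view shows four cassette-like parts: purple (153,201), green (184,277), small blue (142,243) and large blue (178,240). The large blue one at (178,240) fits, since it is neither green nor purple and is the bigger of the two left. The dock runs from (240,228) to (352,195), with the gates at about (283,214). I'll confirm in an enlarged crop.

```bash
python3 - <<'E'
from h import *
c=cap('scene','scene1.png'); pickle.dump(c,open('scene.pkl','wb'))
print(c['xyz'])
for q in ['cassette','cassette_grip','dock','dock_entry','dock_chamber','spanner','rivet_tin','punch']:
    print(q,[(np.round(np.array(r['position'])*[560,420]).tolist(),round(r['confidence'],2)) for r in arm.place_of(q,'scene')])
print(arm.get_obs(), arm.pinch_z)
im=cv2.imread('pics/top1.png')
a=cv2.resize(im[185:295,120:240],None,fx=5,fy=5,interpolation=2)
cv2.imwrite('pics/crop1.png',a)
t=pickle.load(open('top.pkl','rb'))
b=cv2.resize(im[170:255,225:365],None,fx=5.7,fy=5.7,interpolation=2)
cv2.imwrite('pics/crop2.png',b)
E
```

```text
[ 1.3565662  -0.32869743  0.66836192]
cassette [([356.0, 203.0], 0.74), ([382.0, 200.0], 0.74), ([402.0, 219.0], 0.62), ([338.0, 191.0], 0.48)]
cassette_grip [([360.0, 187.0], 0.85), ([333.0, 181.0], 0.7), ([406.0, 202.0], 0.64), ([381.0, 186.0], 0.47)]
dock [([270.0, 240.0], 0.59), ([137.0, 248.0], 0.4)]
dock_entry [([296.0, 230.0], 0.79)]
dock_chamber [([246.0, 244.0], 0.9), ([357.0, 188.0], 0.58), ([382.0, 253.0], 0.4)]
spanner [([360.0, 186.0], 0.37)]
rivet_tin [([381.0, 254.0], 0.86), ([137.0, 249.0], 0.52)]
punch [([225.0, 320.0], 0.76), ([297.0, 229.0], 0.32)]
{'time_s': 0.75, 'q': array([-1.02088757e+00,  3.58585067e-01,  1.18919107e-02, -1.88258906e-05,
       -1.22408499e+00, -2.88088885e-01]), 'qd': array([ 0.00046749, -0.00090909, -0.00175863, -0.00099188, -0.00199677,
        0.00015848]), 'effort': array([ 3.82844213e-03, -5.82826638e+01,  2.93647259e+01,  6.94104642e+00,
       -2.11924526e-04,  1.70018785e-05]), 'eef_pos': array([ 0.17469074, -0.651978  ,  0.23130498]), 'eef_rot': array([ 0.70106507, -0.09230422,  0.7010484 ,  0.09229757]), 'contact_force': array([-0.52234523, -0.66688504, -1.14004292]), 'moment': array([0.03700001, 0.01223806, 0.01787529]), 'gripper_width': 0.08561321038140052} 0.0187
```

View pics/crop1.png

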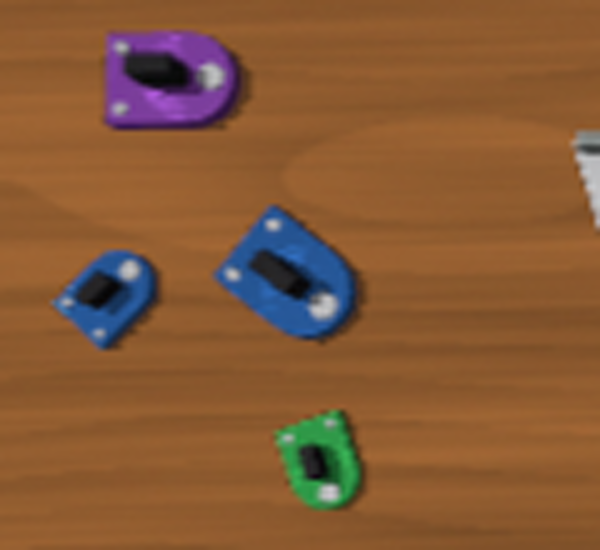

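View pics/crop2.png

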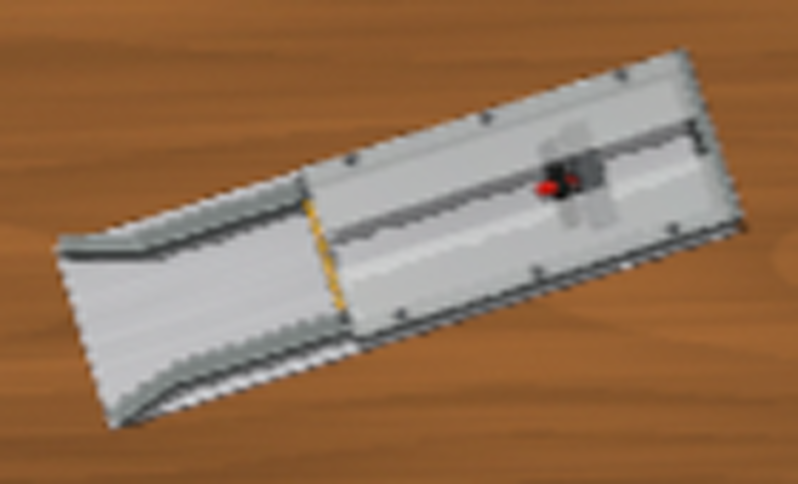

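View pics/scene1.png

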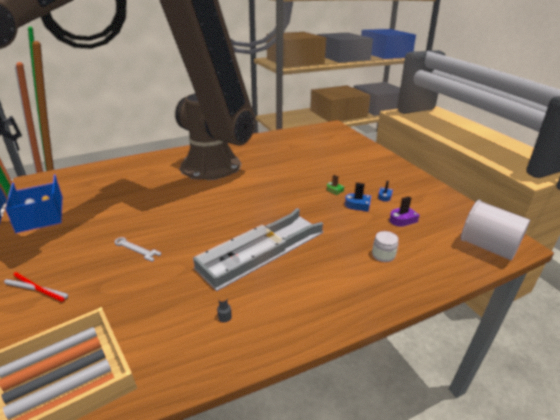

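The crop confirms the large blue cassette at (178,239), nose to lower right; the red pin and buffer sit at about (322,203) under the roof, and the gates at (282,214). Next I'll measure both poses roughly and work out the first move.

```bash
cat >> h.py <<'E'
def delta(P,yaw_of_y,Rdown=True,ref=None):
    """tool-frame shift/turn to TCP at P, tool pointing straight down, jaw (y) axis along world angle yaw_of_y"""
    o=ref or arm.get_obs(); A=rot(o['eef_rot']); best=None
    for k in (0,np.pi):
        y=np.array([np.cos(yaw_of_y+k),np.sin(yaw_of_y+k),0]); x=np.array([0,0,-1.]); B=np.stack([x,y,np.cross(x,y)],1)
        rv=R.from_matrix(A.T@B).as_rotvec()
        if best is None or np.linalg.norm(rv)<np.linalg.norm(best): best=rv
        print('option',np.round(rv,3))
    s=A.T@(np.array(P)-o['eef_pos'])
    print('shift',np.round(s,4),'turn',np.round(best,4),'rows',np.linalg.norm(s)/.0625,np.linalg.norm(best)/.187)
def cass(c,near,rad=60,show=True):
    """pose of blue cassette from its top face mask (z=28mm + base)"""
    h=cv2.cvtColor(c['frame'],cv2.COLOR_RGB2HSV)
    m=cv2.inRange(h,(100,110,50),(120,255,255)); m=cv2.morphologyEx(m,cv2.MORPH_CLOSE,np.ones((5,5)))
    n,l,s,ce=cv2.connectedComponentsWithStats(m)
    i=min([k for k in range(1,n) if s[k,4]>60],key=lambda k:np.hypot(*(ce[k]-near))); return (l==i),s[i],ce[i]
E
python3 - <<'E'
from h import *
from scipy.optimize import least_squares
t=pickle.load(open('top.pkl','rb'))
m,s,ce=cass(t,(178,240)); print(s,ce)
print('cass centre',at_z(t,*ce,0.02))
# heading: nose screw to tail edge mid (crop px)
nose=np.array([322,305])/5+[120,185]; post=np.array([280,275])/5+[120,185]; tl=(np.array([273,224])+[232,274])/10+[120,185]
a=at_z(t,*nose,.028);b=at_z(t,*tl,.028); print(a,b,'yaw',np.arctan2(*(a-b)[1::-1]))
o=np.array([225,170])
f=[((685,50),(.230,.055,.0405)),((743,228),(.230,-.055,.0405)),((305,175),(0.0,.055,.0405)),((352,345),(0.0,-.055,.0405)),((307,203),(0,.036,.032)),((342,308),(0,-.036,.032)),((60,240),(-.141,.055,.036)),((112,425),(-.145,-.055,.006))]
def dw(p,q): c,s_=np.cos(p[2]),np.sin(p[2]); return np.array([p[0]+c*q[0]-s_*q[1],p[1]+s_*q[0]+c*q[1],q[2]])
def res(p): return np.concatenate([proj(t,dw(p,q))-(np.array(u)/5.7+o) for u,q in f])
r=least_squares(res,[.6,.1,-1.3],loss='soft_l1'); print(r.x,np.round(r.fun,1))
print(at_z(t,283,217,0.0),at_z(t,256,223,.006),at_z(t,313,205,.0405))
w=cap('wrist'); 
o_=arm.get_obs(); A=rot(o_['eef_rot']); print('cam in tool',A.T@(np.array(w['xyz'])-o_['eef_pos'])); print(A.T@rot(w['orientation']),w['fx'])
E
```

```text
[163 227  28  26 439] [177.6309795  240.16856492]
cass centre [0.4911982 0.3584953 0.02     ]
[0.47125148 0.33535862 0.028     ] [0.50831009 0.37970613 0.028     ] yaw -2.266895149798756
[ 0.56074416  0.02121021 -1.30247658] [ 0.2 -0.7  0.7  0.4 -1.4 -2.1  0.5  0.8  0.  -1.   0.5  1.9 -0.5 -0.5
 -0.5  0.9]
[0.55924289 0.01836847 0.        ] [0.54126325 0.10670269 0.006     ] [ 0.58998109 -0.07826827  0.0405    ]
cam in tool [-0.14191396 -0.00061552 -0.07339649]
[[-1.61580095e-03 -2.86002017e-01  9.58227653e-01]
 [ 9.99998479e-01  1.66790338e-04  1.73601843e-03]
 [-6.56327886e-04  9.58229001e-01  2.86001313e-01]] 360.84793069575744
```

```bash
python3 - <<'E'
from h import *
o=arm.get_obs(); A=rot(o['eef_rot']); print(np.round(A,3))
delta([.491,.358,.25],-0.70)
E
```

```text
[[ 0.    -0.259  0.966]
 [ 0.     0.966  0.259]
 [-1.     0.     0.   ]]
option [ 2.533  0.    -0.   ]
option [-0.609  0.     0.   ]
shift [-0.0187  0.8937  0.5669] turn [-0.609  0.     0.   ] rows 16.93624664330164 3.2567867388925795
```

Request:
{"name": "drive_tool", "arguments": {"commands": [{"x": -0.02, "y": 0.291, "z": 0.466}, {"x": -0.02, "y": 0.291, "z": 0.466}, {"x": -0.02, "y": 0.291, "z": 0.466}, {"x": -0.02, "y": 0.291, "z": 0.466}, {"x": -0.02, "y": 0.291, "z": 0.466}, {"x": -0.02, "y": 0.291, "z": 0.466}, {"x": -0.02, "y": 0.291, "z": 0.466}, {"x": -0.02, "y": 0.291, "z": 0.466}, {"x": -0.02, "y": 0.291, "z": 0.466}]}}

```text
invalid input
```

Request:
{"name": "drive_tool", "arguments": {"commands": [{"x": 0, "y": 0.603, "z": 0.101, "rx": -0.609}, {"x": 0, "y": 0.603, "z": 0.101, "rx": -0.609}, {"x": 0, "y": 0.603, "z": 0.101, "rx": -0.609}, {"x": 0, "y": 0.603, "z": 0.101, "rx": -0.609}, {"x": 0, "y": 0.603, "z": 0.101, "rx": -0.609}, {"x": 0, "y": 0.603, "z": 0.101, "rx": -0.609}, {"x": 0, "y": 0.603, "z": 0.101, "rx": -0.609}, {"x": 0, "y": 0.603, "z": 0.101, "rx": -0.609}, {"x": 0, "y": 0.603, "z": 0.101, "rx": -0.609}, {"x": 0, "y": 0.603, "z": 0.101, "rx": -0.609}]}}

```text
invalid input
```

```bash
python3 - <<'E'
from h import *
c=cap('wrist','w1.png'); c=cap('wrist','w1.png'); pickle.dump(c,open('w1.pkl','wb'))
o=arm.get_obs(); print(o['eef_pos'],o['q'],o['time_s'])
for q in ['cassette','cassette_grip']:
    for r in arm.place_of(q,'wrist'):
        p=np.array(r['position'])*[560,420]; print(q,p,r['confidence'],at_z(c,*p,0 if q=='cassette' else .066))
E
```

```text
[ 0.1746984  -0.65198582  0.23131839] [-1.02087301e+00  3.58590894e-01  1.19230892e-02  1.03005333e-06
 -1.22411220e+00 -2.88093192e-01] 0.9
```

View pics/w1.png

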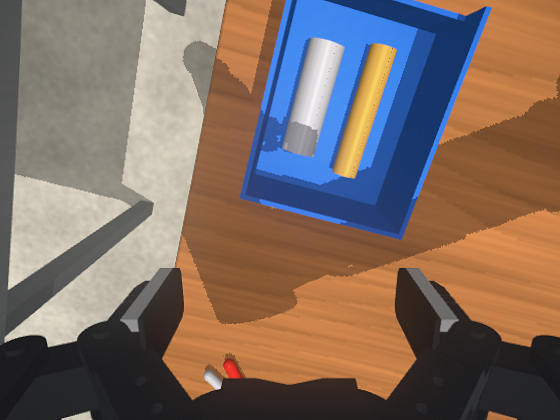

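The move was refused, so the arm is still at its start and this view only shows a blue bin. I'll send it again with every field filled in.

Request:
{"name": "drive_tool", "arguments": {"commands": [{"rx": 0, "ry": 0, "rz": 0, "x": -0.02, "y": 0.291, "z": 0.466, "hand": 0.085}, {"rx": 0, "ry": 0, "rz": 0, "x": -0.02, "y": 0.291, "z": 0.466, "hand": 0.085}, {"rx": 0, "ry": 0, "rz": 0, "x": -0.02, "y": 0.291, "z": 0.466, "hand": 0.085}, {"rx": 0, "ry": 0, "rz": 0, "x": -0.02, "y": 0.291, "z": 0.466, "hand": 0.085}, {"rx": 0, "ry": 0, "rz": 0, "x": -0.02, "y": 0.291, "z": 0.466, "hand": 0.085}, {"rx": 0, "ry": 0, "rz": 0, "x": -0.02, "y": 0.291, "z": 0.466, "hand": 0.085}, {"rx": 0, "ry": 0, "rz": 0, "x": -0.02, "y": 0.291, "z": 0.466, "hand": 0.085}, {"rx": 0, "ry": 0, "rz": 0, "x": -0.02, "y": 0.291, "z": 0.466, "hand": 0.085}, {"rx": 0, "ry": 0, "rz": 0, "x": -0.02, "y": 0.291, "z": 0.466, "hand": 0.085}], "squeeze": 30}}

```text
time_s: 2.12
eef_pos: [0.5509, -0.2483, 0.2517]
eef_rot: [0.701, -0.093, 0.701, 0.093]
contact_force: [0.3, -0.4, -0.7]
gripper_width: 0.0851
```

Request:
{"name": "drive_tool", "arguments": {"commands": [{"rx": -0.609, "ry": 0, "rz": 0, "x": 0, "y": 0.603, "z": 0.101, "hand": 0.085}, {"rx": -0.609, "ry": 0, "rz": 0, "x": 0, "y": 0.603, "z": 0.101, "hand": 0.085}, {"rx": -0.609, "ry": 0, "rz": 0, "x": 0, "y": 0.603, "z": 0.101, "hand": 0.085}, {"rx": -0.609, "ry": 0, "rz": 0, "x": 0, "y": 0.603, "z": 0.101, "hand": 0.085}, {"rx": -0.609, "ry": 0, "rz": 0, "x": 0, "y": 0.603, "z": 0.101, "hand": 0.085}, {"rx": -0.609, "ry": 0, "rz": 0, "x": 0, "y": 0.603, "z": 0.101, "hand": 0.085}, {"rx": -0.609, "ry": 0, "rz": 0, "x": 0, "y": 0.603, "z": 0.101, "hand": 0.085}, {"rx": -0.609, "ry": 0, "rz": 0, "x": 0, "y": 0.603, "z": 0.101, "hand": 0.085}, {"rx": -0.609, "ry": 0, "rz": 0, "x": 0, "y": 0.603, "z": 0.101, "hand": 0.085}, {"rx": -0.609, "ry": 0, "rz": 0, "x": 0, "y": 0.603, "z": 0.101, "hand": 0.085}]}}

```text
time_s: 3.38
eef_pos: [0.4903, 0.3608, 0.2514]
eef_rot: [0.641, -0.299, 0.641, 0.299]
contact_force: [0.5, -0.0, -0.6]
gripper_width: 0.0845
```

```bash
python3 - <<'E'
from h import *
c=cap('wrist','w2.png'); c=cap('wrist','w2.png'); pickle.dump(c,open('w2.pkl','wb'))
o=arm.get_obs(); print(o['eef_pos'],o['q'],o['time_s'])
for q in ['cassette','cassette_grip']:
    for r in arm.place_of(q,'wrist'):
        p=np.array(r['position'])*[560,420]; print(q,p,r['confidence'],at_z(c,*p,0 if q=='cassette' else .066))
E
```

```text
[0.49025636 0.36252175 0.25047131] [ 9.56664135e-01  2.40835606e-01 -1.09815361e-01 -8.35308846e-05
 -1.22037233e+00 -1.65300439e+00] 3.475
cassette [238.224 281.694] 0.91 [0.62651347 0.43327854 0.        ]
cassette [355.32 237.09] 0.85 [0.48306866 0.47796628 0.        ]
cassette [284.872 160.482] 0.84 [0.48817932 0.35657422 0.        ]
cassette [362.6    74.802] 0.83 [0.37081607 0.34032705 0.        ]
cassette [ 78.288 245.994] 0.44 [0.73732472 0.27920396 0.        ]
cassette_grip [289.688 171.696] 0.81 [0.48386548 0.35924679 0.066     ]
cassette_grip [236.712 311.388] 0.81 [0.6197413  0.43658851 0.066     ]
cassette_grip [373.52   72.996] 0.8 [0.37504281 0.33976884 0.066     ]
cassette_grip [360.808 252.084] 0.77 [0.48169627 0.46554213 0.066     ]
```

View pics/w2.png

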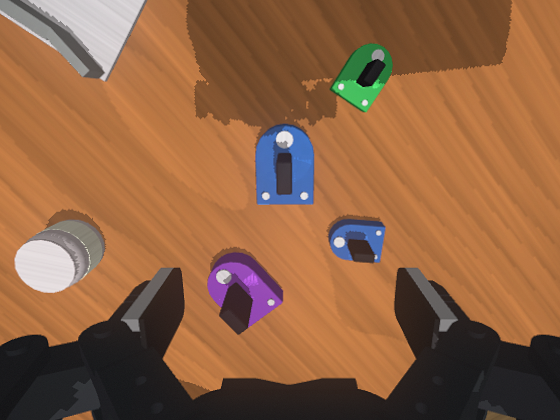

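The target is centred at about (285,165), nose up in the picture and already nearly aligned with the tool. I'll fit its outline to get the pose.

```bash
cat >> h.py <<'E'
def fit(c,near,z=.028):
    m,s,ce=cass(c,near); ct=max(cv2.findContours(m.astype('uint8'),0,1)[0],key=cv2.contourArea)[:,0]
    P=np.array([at_z(c,u,v,z)[:2] for u,v in ct]); 
    from scipy.optimize import least_squares
    def sd(p):
        d=P-p[:2]; q=np.stack([d@[np.cos(p[2]),np.sin(p[2])],d@[-np.sin(p[2]),np.cos(p[2])]],1)
        b=np.abs(q[:,1])-.030; t=-.040-q[:,0]; n=np.hypot(np.maximum(q[:,0]-.012,0),q[:,1])-.030
        return np.where(q[:,0]>.012,n,np.where(b>t,b,t))
    best=min((least_squares(sd,[*P.mean(0),y],loss='soft_l1',f_scale=.001) for y in np.arange(-3,3,.7)),key=lambda r:r.cost)
    return best.x,np.abs(best.fun).mean(),len(P)
E
python3 - <<'E'
from h import *
c=pickle.load(open('w2.pkl','rb')); r=fit(c,(285,165)); print(r)
t=pickle.load(open('top.pkl','rb')); print(fit(t,(178,240)))
p=r[0]; print(p[2]); delta([p[0],p[1],.066-.0187],p[2]+np.pi/2)
for z,u,v in [(.083,285,188)]: print(at_d(c,u,v),c['depth'][v,u])
for v in range(150,200,6): print(v,np.round(at_d(c,285,v),4))
E
```

```text
(array([ 0.48896255,  0.35723148, -2.26971876]), np.float64(0.001105370562633943), 233)
(array([ 0.48963883,  0.35558636, -2.25070784]), np.float64(0.0015310548584696083), 64)
-2.269718762828966
option [-3.141e+00 -0.000e+00 -1.000e-03]
option [ 0.001 -0.001  0.   ]
shift [ 0.2035 -0.     -0.0023] turn [ 0.0007 -0.0009  0.0001] rows 3.255904987116997 0.0060227433781311285
[0.49442614 0.36532691 0.08205088] 0.3193648
150 [0.4781 0.3452 0.0274]
156 [0.4796 0.3473 0.0495]
162 [0.4795 0.3476 0.082 ]
168 [0.4828 0.3515 0.0828]
174 [0.4861 0.3555 0.0834]
180 [0.4897 0.3598 0.0822]
186 [0.4932 0.3639 0.0823]
192 [0.4969 0.3682 0.0815]
198 [0.5103 0.3835 0.028 ]
```

Request:
{"name": "drive_tool", "arguments": {"commands": [{"rx": 0, "ry": 0, "rz": 0, "x": 0.06, "y": 0, "z": -0.001, "hand": 0.085}, {"rx": 0, "ry": 0, "rz": 0, "x": 0.12, "y": 0, "z": -0.002, "hand": 0.085}, {"rx": 0, "ry": 0, "rz": 0, "x": 0.165, "y": 0, "z": -0.002, "hand": 0.06}, {"rx": 0, "ry": 0, "rz": 0, "x": 0.19, "y": 0, "z": -0.002, "hand": 0.06}, {"rx": 0, "ry": 0, "rz": 0, "x": 0.203, "y": 0, "z": -0.002, "hand": 0.05}, {"rx": 0, "ry": 0, "rz": 0, "x": 0.203, "y": 0, "z": -0.002, "hand": 0.05}, {"rx": 0, "ry": 0, "rz": 0, "x": 0.203, "y": 0, "z": -0.002, "hand": 0.03}], "squeeze": 40}}

```text
time_s: 4.45
eef_pos: [0.4904, 0.3572, 0.0497]
eef_rot: [0.642, -0.298, 0.64, 0.298]
contact_force: [0.7, -0.1, -0.4]
gripper_width: 0.0331
```

Request:
{"name": "drive_tool", "arguments": {"commands": [{"rx": 0, "ry": 0, "rz": 0, "x": 0, "y": 0, "z": 0, "hand": 0.01}, {"rx": 0, "ry": 0, "rz": 0, "x": 0, "y": 0, "z": 0, "hand": 0.005}, {"rx": 0, "ry": 0, "rz": 0, "x": 0, "y": 0, "z": 0, "hand": 0.005}, {"rx": 0, "ry": 0, "rz": 0, "x": 0, "y": 0, "z": 0, "hand": 0.005}, {"rx": 0, "ry": 0, "rz": 0, "x": 0, "y": 0, "z": 0, "hand": 0.005}]}}

```text
time_s: 5.08
eef_pos: [0.4902, 0.3574, 0.0496]
eef_rot: [0.642, -0.298, 0.64, 0.299]
contact_force: [-1.6, -0.4, 5.8]
gripper_width: 0.0134
```

Request:
{"name": "drive_tool", "arguments": {"commands": [{"rx": 0, "ry": 0, "rz": 0, "x": -0.02, "y": 0, "z": 0, "hand": 0.005}, {"rx": 0, "ry": 0, "rz": 0, "x": -0.06, "y": 0, "z": 0, "hand": 0.005}, {"rx": 0, "ry": 0, "rz": 0, "x": -0.1, "y": 0, "z": 0, "hand": 0.005}, {"rx": 0, "ry": 0, "rz": 0, "x": -0.12, "y": 0, "z": 0, "hand": 0.005}, {"rx": 0, "ry": 0, "rz": 0, "x": -0.12, "y": 0, "z": 0, "hand": 0.005}, {"rx": 0, "ry": 0, "rz": 0, "x": -0.12, "y": 0, "z": 0, "hand": 0.005}]}}

```text
time_s: 5.82
eef_pos: [0.4885, 0.3558, 0.1662]
eef_rot: [0.64, -0.298, 0.642, 0.298]
contact_force: [0.3, 0.1, -8.2]
gripper_width: 0.0138
```

```bash
python3 - <<'E'
from h import *
o=arm.get_obs(); print(o['eef_pos'],o['gripper_width'],o['contact_force'])
c=cap('wrist'); pickle.dump(c,open('w3.pkl','wb'))
# hover over dock entry with the dock's heading
psi=-1.3025; d=np.array([.5607,.0212]); f=np.array([np.cos(psi),np.sin(psi)])
delta([*(d-.10*f),.17],psi+np.pi/2,ref=o)
E
```

```text
[0.48847781 0.35583782 0.16624625] 0.013783748307975296 [ 0.2986166   0.12948096 -8.24486029]
option [ 2.173 -0.003  0.003]
option [-0.969 -0.003 -0.002]
shift [-0.0034 -0.1885 -0.1527] turn [-0.9689 -0.0027 -0.0024] rows 3.8814557169472383 5.181094047722428
```

Request:
{"name": "drive_tool", "arguments": {"commands": [{"rx": -0.18, "ry": -0.001, "rz": 0, "x": -0.005, "y": -0.035, "z": -0.03, "hand": 0.005}, {"rx": -0.36, "ry": -0.002, "rz": -0.001, "x": -0.005, "y": -0.07, "z": -0.058, "hand": 0.005}, {"rx": -0.54, "ry": -0.003, "rz": -0.002, "x": -0.005, "y": -0.11, "z": -0.09, "hand": 0.005}, {"rx": -0.72, "ry": -0.003, "rz": -0.002, "x": -0.004, "y": -0.148, "z": -0.12, "hand": 0.005}, {"rx": -0.89, "ry": -0.003, "rz": -0.002, "x": -0.0034, "y": -0.18, "z": -0.145, "hand": 0.005}, {"rx": -0.969, "ry": -0.003, "rz": -0.002, "x": -0.0034, "y": -0.1885, "z": -0.1527, "hand": 0.005}, {"rx": -0.969, "ry": -0.003, "rz": -0.002, "x": -0.0034, "y": -0.1885, "z": -0.1527, "hand": 0.005}, {"rx": -0.969, "ry": -0.003, "rz": -0.002, "x": -0.0034, "y": -0.1885, "z": -0.1527, "hand": 0.005}]}}

```text
time_s: 6.88
eef_pos: [0.5351, 0.1187, 0.1709]
eef_rot: [0.43, -0.562, 0.428, 0.562]
contact_force: [-0.6, -0.1, -8.6]
gripper_width: 0.0133
```

```bash
python3 - <<'E'
from h import *
o=arm.get_obs(); print(o['eef_pos'],rot(o['eef_rot'])[:,1],rot(o['eef_rot'])[:,0],o['q'],o['gripper_width'])
c=cap('wrist','w4.png'); pickle.dump(c,open('w4.pkl','wb'))
E
```

```text
[0.53514496 0.11870726 0.17085645] [-0.9643924  -0.26446973 -0.00175046] [ 0.00129019  0.00191404 -0.99999734] [ 0.57509745  0.19891214 -0.35587891 -0.00106538 -1.0138818  -0.30687951] 0.013304279922350535
```

View pics/w4.png

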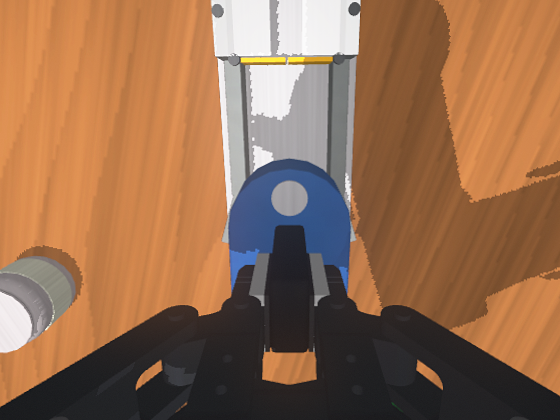

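The gates show at row 59 (columns 241 to 332), hinge pins at about (235,60) and (339,60), and roof front corners at (213,54) and (361,54). The cassette hangs straight above the entry. I'll refine the dock pose with these.

```bash
python3 - <<'E'
from h import *
c=pickle.load(open('w4.pkl','rb')); o=arm.get_obs()
g=cv2.cvtColor(c['frame'],cv2.COLOR_RGB2GRAY).astype(int); D=c['depth']
def wd(u,v): return at_d(c,u,v)
for n,(u,v) in dict(hingeL=(235,60),hingeR=(339,60),roofL=(217,50),roofR=(357,50),floor=(310,100),railL=(236,100),railR=(338,100)).items(): print(n,np.round(wd(u,v),4))
# transverse z profile at rows: rail inner edges
psi=-1.3025
for v in (80,100,130,150):
    z=[wd(u,v)[2] for u in range(200,375)]; z=np.array(z)
    rail=np.where((z>.03)&(z<.05))[0]+200
    L=rail[rail<287];Rr=rail[rail>287]
    ps=[at_z(c,u,v,.036)[:2] for u in (L.min()-.5,L.max()+.5,Rr.min()-.5,Rr.max()+.5)]
    print(v,L.min(),L.max(),Rr.min(),Rr.max(),'mid inner',np.round((ps[1]+ps[2])/2,4),'mid outer',np.round((ps[0]+ps[3])/2,4),'w',np.linalg.norm(ps[1]-ps[2]),np.linalg.norm(ps[0]-ps[3]))
# cassette
f=-rot(o['eef_rot'])[:,2]; print('tool heading',np.arctan2(f[1],f[0]))
h=cv2.cvtColor(c['frame'],cv2.COLOR_RGB2HSV); m=cv2.inRange(h,(100,110,50),(120,255,255))
zt=.171-.0497+.028+.0005
for v in (185,200,215,230):
    us=np.where(m[v])[0]; us=us[(us>215)&(us<370)]; a,b=at_z(c,us.min()-.5,v,zt),at_z(c,us.max()+.5,v,zt); print(v,us.min(),us.max(),np.round((a+b)/2,4),np.linalg.norm(a-b))
for u in (262,289,315): print('top z',wd(u,215)[2])
E
```

```text
hingeL [0.5972 0.0338 0.0398]
hingeR [0.527  0.0146 0.0409]
roofL [0.6106 0.0309 0.0402]
roofR [0.5169 0.0052 0.0406]
floor [0.537  0.0453 0.0052]
railL [0.5911 0.0599 0.0356]
railR [0.5188 0.0401 0.0354]
80 225 241 331 348 mid inner [0.5593 0.0369] mid outer [0.559  0.0368] w 0.06428001672723475 0.08953180175251987
100 226 242 331 348 mid inner [0.5553 0.0501] mid outer [0.555 0.05 ] w 0.06458084668722995 0.09023903402161583
130 228 243 330 346 mid inner [0.5497 0.0709] mid outer [0.5493 0.0708] w 0.06465929518018251 0.08944482751655672
150 229 244 330 345 mid inner [0.5453 0.0853] mid outer [0.5453 0.0853] w 0.06495721272527395 0.08938710297825173
tool heading -1.3025013149732716
185 248 335 [0.5426 0.0847 0.1498] 0.040739261587648345
200 236 343 [0.5415 0.0919 0.1498] 0.050618298692498793
215 231 348 [0.5396 0.0991 0.1498] 0.05599810298833774
230 229 349 [0.5378 0.1065 0.1498] 0.05814997297436874
top z 0.14904576512842418
top z 0.150904583307206
top z 0.14917969555455157
```

Request:
{"name": "drive_tool", "arguments": {"commands": [{"rx": 0, "ry": 0.001, "rz": -0.001, "x": 0.03, "y": -0.0018, "z": -0.009, "hand": 0.005}, {"rx": 0, "ry": 0.001, "rz": -0.001, "x": 0.06, "y": -0.0018, "z": -0.009, "hand": 0.005}, {"rx": 0, "ry": 0.001, "rz": -0.001, "x": 0.075, "y": -0.0018, "z": -0.009, "hand": 0.005}, {"rx": 0, "ry": 0.001, "rz": -0.001, "x": 0.08, "y": -0.0018, "z": -0.009, "hand": 0.005}, {"rx": 0, "ry": 0.001, "rz": -0.001, "x": 0.08, "y": -0.0018, "z": -0.009, "hand": 0.005}]}}

```text
time_s: 7.55
eef_pos: [0.5403, 0.111, 0.0922]
eef_rot: [-0.43, 0.563, -0.427, -0.562]
contact_force: [0.1, -0.2, -8.1]
gripper_width: 0.0137
```

```bash
python3 - <<'E'
from h import *
o=arm.get_obs(); print(o['eef_pos'],rot(o['eef_rot'])[:,0],o['contact_force'],o['moment'])
c=cap('wrist','w5.png'); pickle.dump(c,open('w5.pkl','wb'))
cv2.imwrite('pics/w5c.png',cv2.resize(c['frame'][40:320,170:410,::-1],None,fx=2.1,fy=2.1,interpolation=2))
E
```

```text
[0.54025282 0.11103029 0.09215319] [ 0.00430992  0.0017685  -0.99998915] [ 0.07726607 -0.20243498 -8.11677819] [0.00212828 0.0405071  0.02424223]
```

View pics/w5c.png

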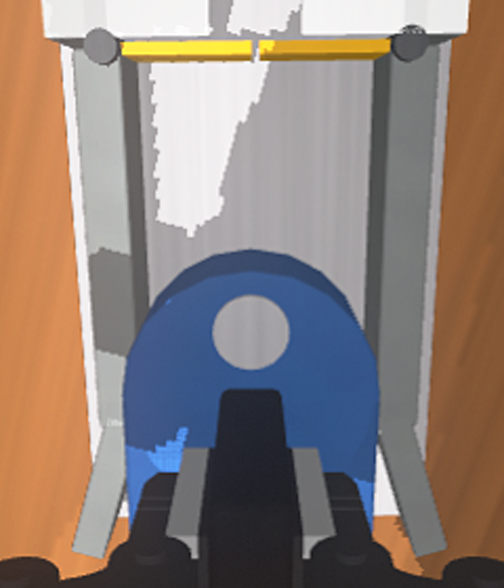

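The gates are shut and the cassette hangs just over the rails. It appears slightly left of the dock's midline (251 against about 257), so I'll measure the offset.

```bash
cat > lat.py <<'E'
from h import *
import sys
c=pickle.load(open(sys.argv[1],'rb')); psi=-1.3025; n=np.array([-np.sin(psi),np.cos(psi)]); f=np.array([np.cos(psi),np.sin(psi)])
print('cx',c['cx'])
H=np.array([[at_d(c,u,v) for u in range(170,410)] for v in range(20,300)])
Q=np.stack([H[...,:2]@f,H[...,:2]@n,H[...,2]],-1)
for r in range(30,240,15):
    q=Q[r]; z=q[:,2]; k=np.where((z>.032)&(z<.039))[0]; L=k[k<115]; Rr=k[k>115]
    if len(L)>4 and len(Rr)>4: print('rail',r+20,'x',round(q[L[-1],0],4),'inner mid',round((q[L[-1],1]+q[Rr[0],1])/2,4),'w',round(q[L[-1],1]-q[Rr[0],1],4))
zt=float(sys.argv[2])
for r in range(100,240,12):
    q=Q[r]; k=np.where(abs(q[:,2]-zt)<.006)[0]; k=k[(k>40)&(k<210)]
    if len(k)>20: print('cass',r+20,'x',round(q[k[0],0],4),'mid',round((q[k[0],1]+q[k[-1],1])/2,4),'w',round(q[k[0],1]-q[k[-1],1],4),'z',np.median(q[k,2]).round(4))
o=arm.get_obs(); print('tcp',o['eef_pos'][:2]@f,o['eef_pos'][:2]@n)
E
python3 lat.py w5.pkl .071
```

```text
cx 288.85729691904265
rail 50 x 0.1325 inner mid 0.5489 w 0.0226
rail 65 x 0.1257 inner mid 0.5521 w 0.0011
rail 80 x 0.1182 inner mid 0.5487 w 0.0662
rail 95 x 0.1108 inner mid 0.5487 w 0.0663
rail 110 x 0.1031 inner mid 0.5485 w 0.0664
rail 125 x 0.0952 inner mid 0.5488 w 0.0657
rail 140 x 0.0871 inner mid 0.5486 w 0.0659
rail 155 x 0.0791 inner mid 0.5486 w 0.066
rail 170 x 0.0706 inner mid 0.5487 w 0.0665
rail 185 x 0.0615 inner mid 0.5483 w 0.0664
rail 200 x 0.0534 inner mid 0.5483 w 0.0662
rail 215 x 0.0445 inner mid 0.5501 w 0.0701
rail 230 x 0.0349 inner mid 0.5503 w 0.0722
rail 245 x 0.0263 inner mid 0.5498 w 0.0722
cass 168 x 0.0777 mid 0.5503 w 0.0123 z 0.0674
cass 180 x 0.072 mid 0.5502 w 0.0365 z 0.0704
cass 192 x 0.0669 mid 0.5496 w 0.0476 z 0.0705
cass 204 x 0.0614 mid 0.5497 w 0.0531 z 0.0705
cass 216 x 0.0551 mid 0.5501 w 0.057 z 0.07
cass 228 x 0.0492 mid 0.5496 w 0.0594 z 0.0701
cass 240 x 0.0427 mid 0.5501 w 0.0592 z 0.0698
cass 252 x 0.0358 mid 0.5501 w 0.0591 z 0.0698
tcp 0.03618813359437039 0.5505702475524201
```

Request:
{"name": "drive_tool", "arguments": {"commands": [{"rx": 0, "ry": 0, "rz": 0, "x": 0, "y": 0.0013, "z": 0, "hand": 0.005}, {"rx": 0, "ry": 0, "rz": 0, "x": 0.008, "y": 0.0013, "z": 0, "hand": 0.005}, {"rx": 0, "ry": 0, "rz": 0, "x": 0.016, "y": 0.0013, "z": 0, "hand": 0.005}, {"rx": 0, "ry": 0, "rz": 0, "x": 0.023, "y": 0.0013, "z": 0, "hand": 0.005}, {"rx": 0, "ry": 0, "rz": 0, "x": 0.03, "y": 0.0013, "z": 0, "hand": 0.005}, {"rx": 0, "ry": 0, "rz": 0, "x": 0.032, "y": 0.0013, "z": 0, "hand": 0.005}, {"rx": 0, "ry": 0, "rz": 0, "x": 0.032, "y": 0.0013, "z": 0, "hand": 0.005}]}}

```text
time_s: 8.48
eef_pos: [0.5387, 0.1102, 0.0595]
eef_rot: [-0.43, 0.563, -0.427, -0.562]
contact_force: [0.1, -0.1, -8.5]
gripper_width: 0.0136
```

Request:
{"name": "drive_tool", "arguments": {"commands": [{"rx": 0, "ry": 0, "rz": 0, "x": 0.001, "y": 0, "z": 0, "hand": 0.005}, {"rx": 0, "ry": 0, "rz": 0, "x": 0.002, "y": 0, "z": 0, "hand": 0.005}, {"rx": 0, "ry": 0, "rz": 0, "x": 0.002, "y": 0, "z": 0, "hand": 0.005}]}}

```text
time_s: 8.85
eef_pos: [0.5386, 0.1102, 0.0577]
eef_rot: [-0.43, 0.563, -0.427, -0.562]
contact_force: [-0.1, -0.1, -8.1]
gripper_width: 0.0137
```

```bash
python3 - <<'E'
from h import *
o=arm.get_obs(); print(o['eef_pos'],rot(o['eef_rot'])[:,0],o['contact_force'],o['moment'])
c=cap('wrist','w6.png'); pickle.dump(c,open('w6.pkl','wb'))
E
python3 lat.py w6.pkl .037
```

```text
[0.53864871 0.11023795 0.05771909] [ 0.00374167  0.00172366 -0.99999151] [-0.10538495 -0.10751835 -8.10938678] [ 0.00692917 -0.00878106  0.01740023]
cx 288.85729691904265
rail 65 x 0.1232 inner mid 0.549 w 0.0663
rail 80 x 0.1171 inner mid 0.5487 w 0.0657
rail 95 x 0.1109 inner mid 0.5487 w 0.0662
rail 110 x 0.1045 inner mid 0.5486 w 0.0662
rail 125 x 0.098 inner mid 0.5487 w 0.0665
rail 140 x 0.0912 inner mid 0.5487 w 0.0657
rail 155 x 0.0846 inner mid 0.5487 w 0.0659
rail 170 x 0.078 inner mid 0.5499 w 0.0009
rail 185 x 0.0714 inner mid 0.5499 w 0.0009
rail 200 x 0.0644 inner mid 0.5499 w 0.0009
rail 215 x 0.057 inner mid 0.5499 w 0.0009
rail 230 x 0.0495 inner mid 0.5479 w 0.0144
rail 245 x 0.0409 inner mid 0.548 w 0.0167
cass 120 x 0.1003 mid 0.5454 w 0.0742 z 0.0348
cass 132 x 0.0952 mid 0.5454 w 0.0747 z 0.0353
cass 144 x 0.0897 mid 0.5455 w 0.0758 z 0.0352
cass 156 x 0.0842 mid 0.5454 w 0.0769 z 0.0353
cass 168 x 0.0788 mid 0.5454 w 0.0771 z 0.0347
cass 180 x 0.0732 mid 0.5454 w 0.078 z 0.0357
cass 192 x 0.0674 mid 0.5454 w 0.0787 z 0.0359
cass 204 x 0.0616 mid 0.5453 w 0.0794 z 0.0359
cass 216 x 0.0551 mid 0.5454 w 0.0805 z 0.0355
cass 228 x 0.0494 mid 0.5453 w 0.081 z 0.0357
cass 240 x 0.0432 mid 0.5452 w 0.0819 z 0.0353
cass 252 x 0.0372 mid 0.5449 w 0.083 z 0.0353
tcp 0.036478784932173255 0.5486959991728844
```

Request:
{"name": "drive_tool", "arguments": {"commands": [{"rx": 0, "ry": 0, "rz": 0, "x": 0.0008, "y": 0, "z": 0, "hand": 0.005}, {"rx": 0, "ry": 0, "rz": 0, "x": 0.0012, "y": 0, "z": 0, "hand": 0.005}, {"rx": 0, "ry": 0, "rz": 0, "x": 0.0012, "y": 0, "z": 0, "hand": 0.005}]}}

```text
time_s: 9.28
eef_pos: [0.5388, 0.1103, 0.0566]
eef_rot: [-0.43, 0.563, -0.427, -0.562]
contact_force: [-0.0, 0.5, -5.8]
gripper_width: 0.0134
```

Request:
{"name": "drive_tool", "arguments": {"commands": [{"rx": 0, "ry": 0, "rz": 0, "x": 0.0006, "y": 0, "z": 0, "hand": 0.005}, {"rx": 0, "ry": 0, "rz": 0, "x": 0.0006, "y": 0, "z": 0, "hand": 0.005}]}}

```text
time_s: 9.52
eef_pos: [0.5389, 0.1102, 0.0564]
eef_rot: [-0.43, 0.563, -0.427, -0.562]
contact_force: [-2.3, -1.3, 0.7]
gripper_width: 0.0135
```

Request:
{"name": "drive_tool", "arguments": {"commands": [{"rx": 0, "ry": 0, "rz": 0, "x": -0.0004, "y": 0, "z": 0, "hand": 0.005}, {"rx": 0, "ry": 0, "rz": 0, "x": -0.0004, "y": 0, "z": 0, "hand": 0.005}]}}

```text
time_s: 9.78
eef_pos: [0.5389, 0.1103, 0.0565]
eef_rot: [-0.43, 0.563, -0.427, -0.562]
contact_force: [-0.2, -1.1, -0.1]
gripper_width: 0.0133
```

Request:
{"name": "drive_tool", "arguments": {"commands": [{"rx": 0, "ry": 0, "rz": 0, "x": 0, "y": 0, "z": -0.005, "hand": 0.005}, {"rx": 0, "ry": 0, "rz": 0, "x": 0, "y": 0, "z": -0.013, "hand": 0.005}, {"rx": 0, "ry": 0, "rz": 0, "x": 0, "y": 0, "z": -0.021, "hand": 0.005}, {"rx": 0, "ry": 0, "rz": 0, "x": 0, "y": 0, "z": -0.029, "hand": 0.005}, {"rx": 0, "ry": 0, "rz": 0, "x": 0, "y": 0, "z": -0.037, "hand": 0.005}, {"rx": 0, "ry": 0, "rz": 0, "x": 0, "y": 0, "z": -0.045, "hand": 0.005}]}}

```text
time_s: 10.52
eef_pos: [0.5508, 0.0663, 0.0563]
eef_rot: [-0.43, 0.563, -0.427, -0.562]
contact_force: [-0.5, 2.6, -0.7]
gripper_width: 0.0134
```

Request:
{"name": "drive_tool", "arguments": {"commands": [{"rx": 0, "ry": 0, "rz": 0, "x": 0, "y": 0, "z": -0.007, "hand": 0.005}, {"rx": 0, "ry": 0, "rz": 0, "x": 0, "y": 0, "z": -0.014, "hand": 0.005}, {"rx": 0, "ry": 0, "rz": 0, "x": 0, "y": 0, "z": -0.021, "hand": 0.005}, {"rx": 0, "ry": 0, "rz": 0, "x": 0, "y": 0, "z": -0.028, "hand": 0.005}, {"rx": 0, "ry": 0, "rz": 0, "x": 0, "y": 0, "z": -0.035, "hand": 0.005}, {"rx": 0, "ry": 0, "rz": 0, "x": 0, "y": 0, "z": -0.042, "hand": 0.005}, {"rx": 0, "ry": 0, "rz": 0, "x": 0, "y": 0, "z": -0.049, "hand": 0.005}, {"rx": 0, "ry": 0, "rz": 0, "x": 0, "y": 0, "z": -0.056, "hand": 0.005}, {"rx": 0, "ry": 0, "rz": 0, "x": 0, "y": 0, "z": -0.063, "hand": 0.005}]}}

```text
time_s: 11.65
eef_pos: [0.5672, 0.0057, 0.0559]
eef_rot: [-0.43, 0.563, -0.427, -0.562]
contact_force: [-0.9, 3.8, -3.9]
gripper_width: 0.0134
```

```bash
python3 - <<'E'
from h import *
o=arm.get_obs(); psi=-1.3025; n=np.array([-np.sin(psi),np.cos(psi)]); f=np.array([np.cos(psi),np.sin(psi)])
print('dock x',o['eef_pos'][:2]@f-.1257,'y',o['eef_pos'][:2]@n-.5486,o['contact_force'],o['moment'],o['gripper_width'])
c=cap('wrist','w7.png'); pickle.dump(c,open('w7.pkl','wb'))
t=pickle.load(open('top.pkl','rb')); p=at_z(t,320.6,202.8,.02)[:2]; print('pin tip dock x (top, rough)',p@f-.1257,p@n-.5486)
E
```

```text
dock x 0.019184903231294043 y -0.0001619588270318495 [-0.93909039  3.78415252 -3.94579797] [1.37911356 0.35809561 0.00190177] 0.013436636869155725
pin tip dock x (top, rough) 0.1341105906503137 0.001844962286684959
```

View pics/w7.png

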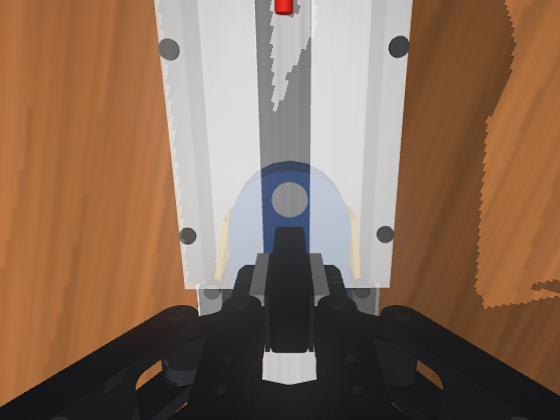

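The gates are swung wide open beside the cassette, the post runs centred in the slot, and the red pin tip shows at (284,13).

```bash
python3 - <<'E'
from h import *
psi=-1.3025; n=np.array([-np.sin(psi),np.cos(psi)]); f=np.array([np.cos(psi),np.sin(psi)])
c=pickle.load(open('w7.pkl','rb'))
for z in (.018,.022): p=at_z(c,284,13,z)[:2]; print(p@f-.1257,p@n-.5486)
q=at_z(c,289,162,.034)[:2]; print('nose tip',q@f-.1257)
for v in (60,120,140):
    L=at_z(c,259,v,.0405)[:2]; r=at_z(c,312,v,.0405)[:2]; print('slot mid y',((L+r)/2)@n-.5486, (L-r)@n)
E
```

```text
0.12845907070593346 0.0016159856406539053
0.12766343719996395 0.0015534271213643036
nose tip 0.06447189881425328
slot mid y 0.0007065351372320672 0.021430017315117563
slot mid y 0.0007402992278607856 0.02247886972069914
slot mid y 0.0007519067784581557 0.022845615305254516
```

Request:
{"name": "drive_tool", "arguments": {"commands": [{"rx": 0, "ry": 0, "rz": 0, "x": 0, "y": -0.0002, "z": -0.007, "hand": 0.005}, {"rx": 0, "ry": 0, "rz": 0, "x": 0, "y": -0.0004, "z": -0.014, "hand": 0.005}, {"rx": 0, "ry": 0, "rz": 0, "x": 0, "y": -0.0006, "z": -0.021, "hand": 0.005}, {"rx": 0, "ry": 0, "rz": 0, "x": 0, "y": -0.0008, "z": -0.028, "hand": 0.005}, {"rx": 0, "ry": 0, "rz": 0, "x": 0, "y": -0.001, "z": -0.035, "hand": 0.005}, {"rx": 0, "ry": 0, "rz": 0, "x": 0, "y": -0.001, "z": -0.042, "hand": 0.005}, {"rx": 0, "ry": 0, "rz": 0, "x": 0, "y": -0.001, "z": -0.048, "hand": 0.005}, {"rx": 0, "ry": 0, "rz": 0, "x": 0, "y": -0.001, "z": -0.053, "hand": 0.005}, {"rx": 0, "ry": 0, "rz": 0, "x": 0, "y": -0.001, "z": -0.055, "hand": 0.005}, {"rx": 0, "ry": 0, "rz": 0, "x": 0, "y": -0.001, "z": -0.055, "hand": 0.005}]}}

```text
time_s: 12.95
eef_pos: [0.583, -0.047, 0.0562]
eef_rot: [-0.43, 0.563, -0.427, -0.562]
contact_force: [-0.8, -0.9, -7.0]
gripper_width: 0.0136
```

```bash
python3 - <<'E'
from h import *
psi=-1.3025; n=np.array([-np.sin(psi),np.cos(psi)]); f=np.array([np.cos(psi),np.sin(psi)])
o=arm.get_obs()
print('dock x',o['eef_pos'][:2]@f-.1257,'y',o['eef_pos'][:2]@n-.5486,o['contact_force'],o['moment'],o['gripper_width'])
c=cap('wrist','w8.png'); pickle.dump(c,open('w8.pkl','wb'))
cv2.imwrite('pics/w8c.png',cv2.resize(c['frame'][60:300,190:390,::-1],None,fx=2.5,fy=2.5,interpolation=2))
E
```

```text
dock x 0.0741254911028135 y 0.0010979321051939328 [-0.76274533 -0.91651242 -7.01944413] [-0.36146903 -0.02994475  0.0222859 ] 0.013592834496222133
```

View pics/w8c.png

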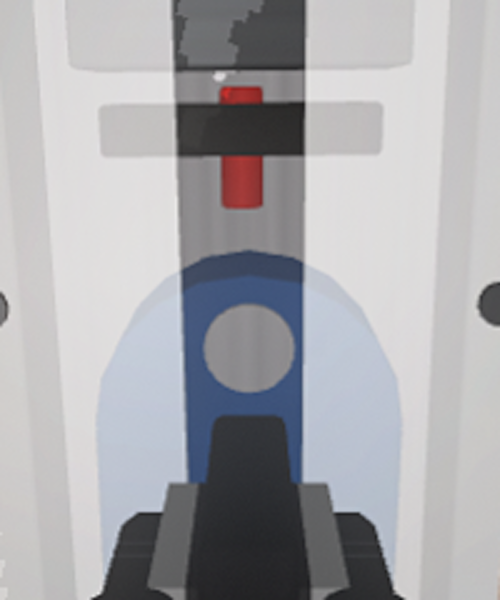

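The pin tip is about 10 mm ahead of the nose, which puts the buffer face about 20 mm ahead. The cassette and pin are in line to about 1 mm. From here I'll go slowly and feel for contact.

Request:
{"name": "drive_tool", "arguments": {"commands": [{"rx": 0, "ry": 0, "rz": 0, "x": 0, "y": 0, "z": -0.003, "hand": 0.005}, {"rx": 0, "ry": 0, "rz": 0, "x": 0, "y": 0, "z": -0.006, "hand": 0.005}, {"rx": 0, "ry": 0, "rz": 0, "x": 0, "y": 0, "z": -0.009, "hand": 0.005}, {"rx": 0, "ry": 0, "rz": 0, "x": 0, "y": 0, "z": -0.011, "hand": 0.005}, {"rx": 0, "ry": 0, "rz": 0, "x": 0, "y": 0, "z": -0.013, "hand": 0.005}, {"rx": 0, "ry": 0, "rz": 0, "x": 0, "y": 0, "z": -0.015, "hand": 0.005}, {"rx": 0, "ry": 0, "rz": 0, "x": 0, "y": 0, "z": -0.016, "hand": 0.005}, {"rx": 0, "ry": 0, "rz": 0, "x": 0, "y": 0, "z": -0.016, "hand": 0.005}]}}

```text
time_s: 14.0
eef_pos: [0.5872, -0.0621, 0.0562]
eef_rot: [-0.43, 0.563, -0.427, -0.562]
contact_force: [0.1, 0.1, -7.5]
gripper_width: 0.0137
```

Request:
{"name": "drive_tool", "arguments": {"commands": [{"rx": 0, "ry": 0, "rz": 0, "x": 0, "y": 0, "z": -0.001, "hand": 0.005}, {"rx": 0, "ry": 0, "rz": 0, "x": 0, "y": 0, "z": -0.002, "hand": 0.005}, {"rx": 0, "ry": 0, "rz": 0, "x": 0, "y": 0, "z": -0.002, "hand": 0.005}]}}

```text
time_s: 14.38
eef_pos: [0.5878, -0.064, 0.0562]
eef_rot: [-0.43, 0.563, -0.427, -0.562]
contact_force: [-0.3, 0.2, -8.1]
gripper_width: 0.0134
```

Request:
{"name": "drive_tool", "arguments": {"commands": [{"rx": 0, "ry": 0, "rz": 0, "x": 0, "y": 0, "z": -0.0005, "hand": 0.005}, {"rx": 0, "ry": 0, "rz": 0, "x": 0, "y": 0, "z": -0.001, "hand": 0.005}, {"rx": 0, "ry": 0, "rz": 0, "x": 0, "y": 0, "z": -0.001, "hand": 0.005}]}}

```text
time_s: 14.75
eef_pos: [0.588, -0.065, 0.0562]
eef_rot: [-0.43, 0.563, -0.427, -0.562]
contact_force: [0.5, -0.7, -7.1]
gripper_width: 0.0136
```

Request:
{"name": "drive_tool", "arguments": {"commands": [{"rx": 0, "ry": 0, "rz": 0, "x": 0, "y": 0, "z": -0.0005, "hand": 0.005}, {"rx": 0, "ry": 0, "rz": 0, "x": 0, "y": 0, "z": -0.001, "hand": 0.005}, {"rx": 0, "ry": 0, "rz": 0, "x": 0, "y": 0, "z": -0.001, "hand": 0.005}]}}

```text
time_s: 15.12
eef_pos: [0.5883, -0.0659, 0.0561]
eef_rot: [-0.43, 0.563, -0.427, -0.562]
contact_force: [-0.0, 0.3, -7.9]
gripper_width: 0.0133
```

Request:
{"name": "drive_tool", "arguments": {"commands": [{"rx": 0, "ry": 0, "rz": 0, "x": 0, "y": 0, "z": -0.0005, "hand": 0.005}, {"rx": 0, "ry": 0, "rz": 0, "x": 0, "y": 0, "z": -0.001, "hand": 0.005}, {"rx": 0, "ry": 0, "rz": 0, "x": 0, "y": 0, "z": -0.001, "hand": 0.005}]}}

```text
time_s: 15.5
eef_pos: [0.5886, -0.0669, 0.0562]
eef_rot: [-0.43, 0.563, -0.427, -0.562]
contact_force: [-0.2, -0.1, -7.8]
gripper_width: 0.0134
```

Request:
{"name": "drive_tool", "arguments": {"commands": [{"rx": 0, "ry": 0, "rz": 0, "x": 0, "y": 0, "z": -0.0005, "hand": 0.005}, {"rx": 0, "ry": 0, "rz": 0, "x": 0, "y": 0, "z": -0.001, "hand": 0.005}, {"rx": 0, "ry": 0, "rz": 0, "x": 0, "y": 0, "z": -0.001, "hand": 0.005}]}}

```text
time_s: 15.88
eef_pos: [0.5888, -0.0677, 0.0561]
eef_rot: [-0.43, 0.563, -0.427, -0.562]
contact_force: [-0.4, 2.3, -7.7]
gripper_width: 0.0137
```

Request:
{"name": "drive_tool", "arguments": {"commands": [{"rx": 0, "ry": 0, "rz": 0, "x": 0, "y": 0, "z": -0.0005, "hand": 0.005}, {"rx": 0, "ry": 0, "rz": 0, "x": 0, "y": 0, "z": -0.001, "hand": 0.005}, {"rx": 0, "ry": 0, "rz": 0, "x": 0, "y": 0, "z": -0.001, "hand": 0.005}]}}

```text
time_s: 16.25
eef_pos: [0.589, -0.0686, 0.0562]
eef_rot: [-0.43, 0.563, -0.427, -0.562]
contact_force: [-1.6, 4.1, -6.7]
gripper_width: 0.0132
```

Contact: about 4.4 N of resistance, or roughly 1 mm of squeeze. I'll press slightly further and hold, ease back, then settle onto the floor.

Request:
{"name": "drive_tool", "arguments": {"commands": [{"rx": 0, "ry": 0, "rz": 0, "x": 0, "y": 0, "z": -0.0003, "hand": 0.005}, {"rx": 0, "ry": 0, "rz": 0, "x": 0, "y": 0, "z": -0.0006, "hand": 0.005}, {"rx": 0, "ry": 0, "rz": 0, "x": 0, "y": 0, "z": -0.0006, "hand": 0.005}, {"rx": 0, "ry": 0, "rz": 0, "x": 0, "y": 0, "z": -0.0006, "hand": 0.005}, {"rx": 0, "ry": 0, "rz": 0, "x": 0, "y": 0, "z": -0.0006, "hand": 0.005}]}}

```text
time_s: 16.88
eef_pos: [0.5892, -0.069, 0.0562]
eef_rot: [-0.43, 0.563, -0.427, -0.562]
contact_force: [-2.3, 6.2, -5.5]
gripper_width: 0.0133
```

```bash
python3 - <<'E'
from h import *
o=arm.get_obs(); psi=-1.3025; n=np.array([-np.sin(psi),np.cos(psi)]); f=np.array([np.cos(psi),np.sin(psi)])
print('dock x',o['eef_pos'][:2]@f-.1257,'y',o['eef_pos'][:2]@n-.5486,o['contact_force'],'push',-o['contact_force'][:2]@f,o['moment'])
E
```

```text
dock x 0.09703308029546603 y 0.0011971054607519127 [-2.29480682  6.20082675 -5.5453858 ] push 6.587313754234314 [2.20663671 0.68187988 0.0287558 ]
```

Request:
{"name": "drive_tool", "arguments": {"commands": [{"rx": 0, "ry": 0, "rz": 0, "x": 0, "y": 0, "z": 0.0008, "hand": 0.005}, {"rx": 0, "ry": 0, "rz": 0, "x": 0.0002, "y": 0, "z": 0.0016, "hand": 0.005}, {"rx": 0, "ry": 0, "rz": 0, "x": 0.0003, "y": 0, "z": 0.0016, "hand": 0.005}, {"rx": 0, "ry": 0, "rz": 0, "x": 0.0003, "y": 0, "z": 0.0016, "hand": 0.005}]}}

```text
time_s: 17.38
eef_pos: [0.5889, -0.068, 0.056]
eef_rot: [-0.43, 0.563, -0.427, -0.562]
contact_force: [-2.0, 1.9, -4.4]
gripper_width: 0.0138
```

Request:
{"name": "drive_tool", "arguments": {"commands": [{"rx": 0, "ry": 0, "rz": 0, "x": 0.0002, "y": 0, "z": 0.0003, "hand": 0.005}, {"rx": 0, "ry": 0, "rz": 0, "x": 0.0002, "y": 0, "z": 0.0003, "hand": 0.005}, {"rx": 0, "ry": 0, "rz": 0, "x": 0.0002, "y": 0, "z": 0.0003, "hand": 0.018}, {"rx": 0, "ry": 0, "rz": 0, "x": 0.0002, "y": 0, "z": 0.0003, "hand": 0.03}, {"rx": 0, "ry": 0, "rz": 0, "x": 0.0002, "y": 0, "z": 0.0003, "hand": 0.045}, {"rx": 0, "ry": 0, "rz": 0, "x": 0.0002, "y": 0, "z": 0.0003, "hand": 0.045}]}}

```text
time_s: 18.12
eef_pos: [0.5889, -0.0675, 0.0558]
eef_rot: [-0.43, 0.563, -0.427, -0.562]
contact_force: [0.9, 0.4, -0.3]
gripper_width: 0.0448
```

Request:
{"name": "drive_tool", "arguments": {"commands": [{"rx": 0, "ry": 0, "rz": 0, "x": -0.01, "y": 0, "z": 0, "hand": 0.045}, {"rx": 0, "ry": 0, "rz": 0, "x": -0.04, "y": 0, "z": 0, "hand": 0.045}, {"rx": 0, "ry": 0, "rz": 0, "x": -0.08, "y": 0, "z": 0.0, "hand": 0.045}, {"rx": 0, "ry": 0, "rz": 0, "x": -0.12, "y": 0, "z": 0.03, "hand": 0.045}, {"rx": 0, "ry": 0, "rz": 0, "x": -0.14, "y": 0, "z": 0.06, "hand": 0.045}, {"rx": 0, "ry": 0, "rz": 0, "x": -0.14, "y": 0, "z": 0.07, "hand": 0.045}, {"rx": 0, "ry": 0, "rz": 0, "x": -0.14, "y": 0, "z": 0.07, "hand": 0.045}]}}

```text
time_s: 19.0
eef_pos: [0.5692, 0.0001, 0.1956]
eef_rot: [-0.429, 0.563, -0.427, -0.562]
contact_force: [0.8, -0.3, 0.2]
gripper_width: 0.0449
```

```bash
python3 - <<'E'
from h import *
o=arm.get_obs(); print(o['eef_pos'],o['contact_force'],o['time_s'])
c=cap('wrist','w9.png'); pickle.dump(c,open('w9.pkl','wb'))
psi=-1.3025; f=np.array([np.cos(psi),np.sin(psi)])
E
```

```text
[5.69232900e-01 8.05129156e-05 1.95637715e-01] [ 0.77828136 -0.32481676  0.21464187] 19.0
```

View pics/w9.png

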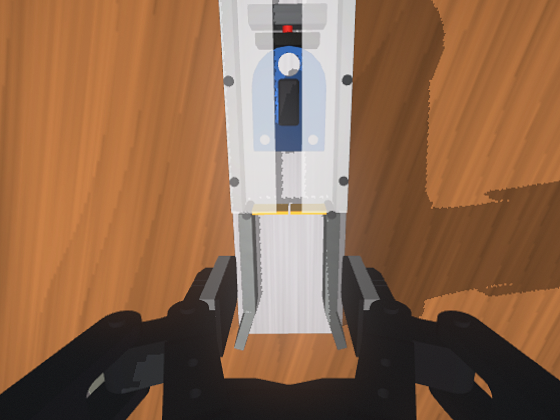

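The gates at (288,212) are shut and the cassette lies straight, nose against the buffer at about (288,46). One enlarged crop to check for a gap.

```bash
python3 - <<'E'
from h import *
c=pickle.load(open('w9.pkl','rb')); cv2.imwrite('pics/w9c.png',cv2.resize(c['frame'][0:100,240:340,::-1],None,fx=6,fy=6,interpolation=2))
E
```

```text
(no output)
```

View pics/w9c.png

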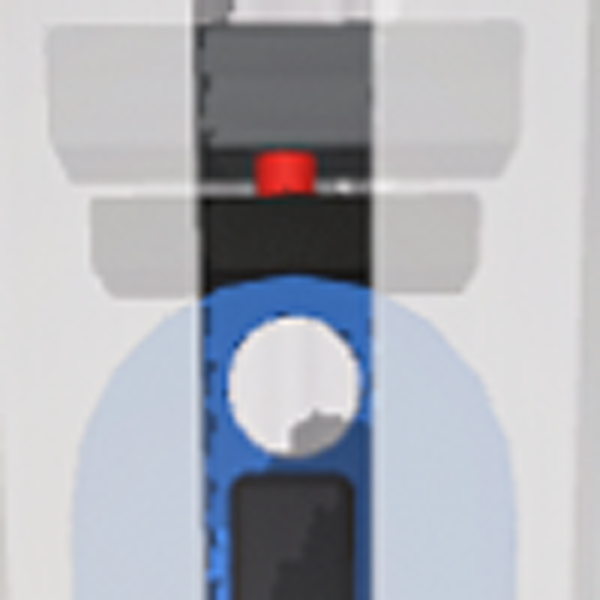

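```bash
python3 -c "
from rig import arm
print(arm.get_obs()['time_s'], arm.finish_job())"
```

```text
the job is handed in; nothing more can be done
19.05 None
```

I set the large blue cassette on the dock's entry floor, slid it through the gates and pressed it home against the buffer. I then let go, withdrew the arm and handed the job in at about 19 s.

- **Press:** contact came with the cassette's origin near dock x = 95 mm. I pressed to about 6.6 N, roughly 1.6 mm of buffer squeeze. I then eased back to about 2 N and a little further before opening the fingers.
- **Last pictures:** both gates are shut behind the cassette. It lies straight with its nose at the buffer face, and no red pin shows between them. I didn't go near the spanner, tin or punch.
- **Disagreements:** the top and wrist cameras differed by about 2–3 mm on the dock's position, so I used the wrist camera. The fully open gates and the pushed-in pin were judged from pictures and force only; I had no readings of the gate, buffer or pin joints. I took no fresh top view at the end.
- **Refused moves:** the first two move calls were rejected because rows had fields missing. The arm did not move.

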